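Lay the empty jug down in the clearing tray

TASK

The tall empty juice jug standing in the clearing tray would topple on the trolley: with your fingertips in its mouth, tip it over on the side away from its handle, let it down gently all the way onto the tray floor without letting it drop, and finish with it lying handle up, its foot pushed gently up flat against the tray's end rim on the handle side. Do it all by pushing and supporting with the fingers - do not pinch, lift or carry the jug - and leave the glass, cup, sugar jar and syrup bottle where they stand.

Things in the scene. Friction and masses are not known exactly. Their poses are not given: they have to be found in the camera images.
- jug: Tall empty jug, white stoneware with blue bands, loose, 0.44 to 0.69 kg. Square section 76 x 76 mm, 205 mm tall, foot 7 mm thick, open top. Origin: centre of the foot's underside; z up its axis to the mouth, x to the handle side. Starts upright, 5 to 35 mm short of the stop rim. Handle: 12 mm round bar on the +x face, 70 to 168 mm above the foot, out to 78 mm from the axis.
- jug_mouth (a point): Centre of the jug's open mouth, level with its rim, 205 mm above the foot. The opening is 68 x 68 mm, the walls are 4 mm thick. Axes as the jug's.
- jug_edge (a point): Middle of the lower edge of the jug's -x face (away from the handle), 38 mm from the axis. The jug tips about this edge; its balance lies at about 0.4 rad of tilt, past which it falls over by itself if nothing holds it back. The foot hardly slides while the jug is tipped slowly.
- tray: Dark brown clearing tray 460 x 360 mm, fixed, lined with thin black rubber. Origin: centre of its underside; x along its long side, to the robot's left within 0.4 rad, y across, z up. Floor 6 mm above the origin; rim all round 8 mm thick, top 28 mm above the origin; end rims' inside faces at x = -222 and +222 mm, side rims' at y = -172 and +172 mm.
- tray_stop (a point): Middle of the inside face of the tray's left end rim as seen from the robot (local x = +222 mm), at floor height: the stop for the jug's foot, on the side where the jug's handle points at the start. Axes as the tray's.
- tumbler: Green glass tumbler, 64 mm across, 120 mm tall, standing in the tray to one side of the jug; leave alone. Origin at the centre of its underside
- cup: White coffee cup with a handle on its +y side, 76 mm across, 65 mm tall, standing in the tray on the other side of the jug; leave alone. Origin at the centre of its underside
- sugar_jar: White sugar jar with a steel lid, 84 mm across, 120 mm tall, on the counter just outside the tray; leave alone. Origin at the centre of its underside
- syrup: Amber syrup bottle with a black cap, 60 mm across, 160 mm tall, on the counter just outside the tray; leave alone. Origin at the centre of its underside
There are look-alikes about, which are no part of the job. What is shaped like the jug but green or red is not meant.

How it is judged:
On the way:
1. the jug, tipped well past its balance (0.6 to 1.3 rad), is held back by the fingers in its mouth (angle between jug's own z axis and vertical between 0.6 and 1.3 rad and contact force between the fingers and jug above 0.2 N and distance between the grasp point and jug_mouth below 0.07 m), for 0.1 s.
At the end, for the whole second after the job is handed in: The jug lies flat on the tray floor with its handle straight up (within 0.1 rad), its foot within 12 mm of the stop rim (the tray's end rim on the robot's left) and square to it within 0.14 rad, and at rest (angle between jug's own x axis and vertical below 0.1 rad and height (world z) of jug between 0.037 and 0.052 m and x of jug in the frame of tray above 0.21 m and angle between the z axis of jug and the x axis of tray, either way round below 0.14 rad and y of jug in the frame of tray between -0.14 and 0.14 m and linear speed of jug below 0.02 m/s and angular speed of jug below 0.1 rad/s); the robot touches nothing.
It fails at once if the jug is let fall or jerked: it turns faster than 3 rad/s (a fall of the mouth of about 2 cm) (angular speed of jug above 3 rad/s).
It fails at once if the jug is lifted or carried: more than 2 cm off the tray floor, upright or tipped ((angle between jug's own z axis and vertical below 0.25 rad and height (world z) of jug above 0.036 m) or height (world z) of jug above 0.066 m).
It fails at once if the jug is pinched or forced: more than 35 N between fingers and jug (contact force between the fingers and jug above 35 N).
It fails at once if the tumbler, cup, sugar jar or syrup bottle is shifted by more than 2 cm or knocked over (distance of any of tumbler, cup, sugar_jar, syrup from where it was at the start of the episode above 0.02 m).
It also fails if it takes over 72 s, if anything falls off the work surface, if the arm or the gripper's body presses on something with over 40 N, if the wrist force passes 120 N, or if a joint passes its speed limit or range.

ROBOT

A 6-joint arm with a two-finger parallel gripper is mounted at the origin on the work surface. World frame = base frame: x ahead of the robot, y to its left, z up, the work surface at z = 0. Lengths are in m, angles in rad, forces in N, time in s.
With the tool pointing down it reaches from about 0.25 to 0.725 m from the base axis. Payload 4 kg.
Tool frame: the origin (TCP) lies at the very end of the fingers, on their centre line; the grasp point (between the pads) lies 19 mm behind it; y points along the fingers, z is the direction in which the jaws open and shut, and the axes are right-handed (so a half turn about y gives the same grasp; the last joint's range is limited). The gripper opens to 85 mm and grips with 20 to 120 N. Pads are 22 mm wide; open, the fingers measure 114 mm over their backs; the gripper's body (76 mm by 85 mm) begins 54 mm behind the grasp point. The pads swing forward as they close: fully open they stand 13 mm farther back than shut.
Start: joints at [-1.27, 0.241, 0.005, 1.335, 0, 1.571], TCP at [0.148, -0.478, 0.231] pointing down, gripper open.
Joint ranges: [-2.72, 2.72], [-1.05, 1.87], [-1.09, 1.28], [-1.99, 2.15], [-1.42, 1.44], [-3.14, 3.14]. Speed limits (rad/s): [2.79, 2.79, 3.14, 3.14, 3.14, 3.14].

INTERFACE

Orientations are given as a unit quaternion [x, y, z, w].
In Python, from workcell import bot gives the robot as it stands. The module is installed in compiled form; this text tells all that it offers.
- The arm moves only by the tool move_arm, never from a script. Its argument "increments" is a list of rows, each an object with "grip": the closure, from 0 (fully open) to 1 (shut); "linear": the shift along the tool's x, y, z scaled (see below), a list of three; "twist": the turn about the tool's y scaled (see below). A call has exactly 5 rows; each row shifts and turns the pose as measured when the row begins, along the tool's axes as they then stand; what a row does not reach is not made up. The controller multiplies each number of a shift by 0.2 m and each number of a turn by 2 rad. A row lasts 1/10 s, in which the tool goes at most 50 mm and 8.59 degrees, less where a joint would pass 70% of its speed; a pose out of reach is approached as far as the arm can. A call with a number of a shift or a turn outside -1 to 1 is refused whole. A call with a gripper value outside its range is refused whole. The fingers move at their own pace and stop on an object; the grip force is fixed at half the most. Time passes only in rows, so rows that do not move let the fingers close, or fill a call up. It gives the time, the measured TCP pose, the force and the opening at its end, in the units of the state.
- bot.get_obs(): the state, without advancing time (a new reading comes with each control period).
- bot.camera(name): name is "scene" or "top" or "wrist"; returns (picture, depth): 400x640x3 uint8, blue, green, red; 400x640 float32, m along the optical axis (not along the pixel's ray), 0 where there is no reading.
- bot.camera_params(name): a dict with "camera_matrix" (3x3 intrinsics, pixels), "dist" ([k1, k2, p1, p2, k3] as OpenCV has them; the pictures are not rectified), "rvec" (rotation vector, rad) and "tvec" (3), from world to camera coordinates, as OpenCV has them; the wrist camera has in their place "T_tool_cam" (4x4, takes a point from camera to tool coordinates, whose origin is the TCP and whose axes are the tool frame's). Camera axes: x right, y down, z forward; pixel columns grow to the right and rows downward; lengths in m; the calibration is good to about 2 mm. A picture is of the moment at which its call begins: read the wrist's pose just before it. camera_params takes no time and is no camera call.
- bot.job_done(): hands the job in, once; it reports no verdict.
The state is a dict: "clock": time; "joint_pos": joint angles; "joint_vel": joint speeds; "tau": joint torques, N m; "eef_pos": TCP position; "tool_rot": TCP orientation; "ft_force": force on the tool from outside, world axes, zero at the start; "ft_torque": the same for the moment, N m; "grip_width": finger opening in m.
Only numpy, scipy, OpenCV 4.12 (cv2) and the standard library are available. Lean on these libraries where they do the work, as an engineer would, in place of code of your own. Each camera call takes 0.05 s, during which the arm holds its last target. There are 200 camera calls.

## Working session

There is one attempt and no reset: what is moved stays moved. The work goes in short steps, Python scripts to look and compute and a tool call to move; the robot and the scene stay as the last step left them, time stands still between calls to the robot, and variables do not carry over. Pictures are saved under pics/ and viewed, about 8 in all and at most 12, crops included, and the job is handed in when it is done.

Besides the shell and the picture viewer there is one more tool, called after "Request:" by a JSON object that holds its "op" and its "data". move_arm: Moves the arm, as the interface text tells. Its arguments: {"type":"object","properties":{"increments":{"type":"array"}},"required":["increments"]}

```bash
mkdir -p pics
cat > h.py <<'E'
import numpy as np, cv2
from workcell import bot
from scipy.spatial.transform import Rotation as R
def cloud(name):
    o=bot.get_obs(); p=bot.camera_params(name); im,d=bot.camera(name)
    K=np.array(p["camera_matrix"]);D=np.array(p["dist"])
    v,u=np.mgrid[0:400,0:640]
    n=cv2.undistortPoints(np.stack([u.ravel(),v.ravel()],1).astype(np.float64)[:,None],K,D)[:,0].reshape(400,640,2)
    P=np.dstack([n*d[...,None],d])
    if name=="wrist":
        T=np.array(p["T_tool_cam"]); P=P@T[:3,:3].T+T[:3,3]
        W=P@R.from_quat(o["tool_rot"]).as_matrix().T+o["eef_pos"]
    else:
        Rm=cv2.Rodrigues(np.array(p["rvec"]))[0]; W=(P-np.array(p["tvec"]).ravel())@Rm
    W[d==0]=np.nan
    return im,W
E
python3 - <<'E'
from h import *
o=bot.get_obs(); print({k:np.round(v,3) for k,v in o.items()}); print(R.from_quat(o["tool_rot"]).as_matrix().round(3))
for n in("top","scene"):
    im,W=cloud(n); cv2.imwrite(f"pics/{n}0.png",im); np.savez(f"pics/{n}0.npz",im=im,W=W)
E
```

```text
{'clock': np.float64(0.0), 'joint_pos': array([-1.27 ,  0.241,  0.004,  1.335,  0.   ,  1.571]), 'joint_vel': array([ 0.   , -0.001, -0.001,  0.001, -0.001, -0.001]), 'tau': array([-1.0000e-03, -3.7232e+01,  2.5241e+01,  1.7000e-02, -0.0000e+00,
        0.0000e+00]), 'eef_pos': array([ 0.148, -0.477,  0.23 ]), 'tool_rot': array([-0.106,  0.7  , -0.698,  0.106]), 'ft_force': array([ 0.431,  0.306, -0.782]), 'ft_torque': array([ 0.011, -0.028, -0.068]), 'grip_width': np.float64(0.085)}
[[-0.955 -0.001  0.296]
 [-0.296  0.002 -0.955]
 [-0.    -1.    -0.002]]
```

View pics/top0.png

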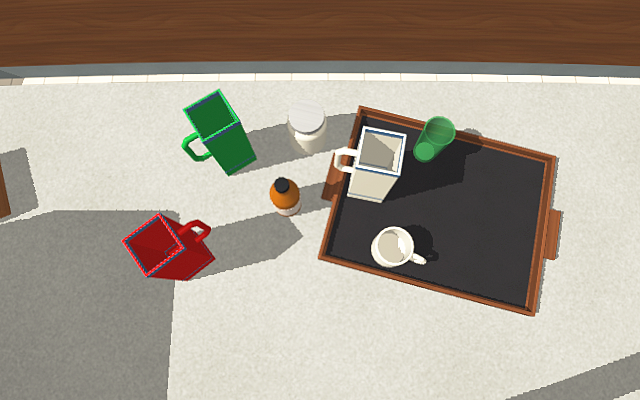

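View pics/scene0.png

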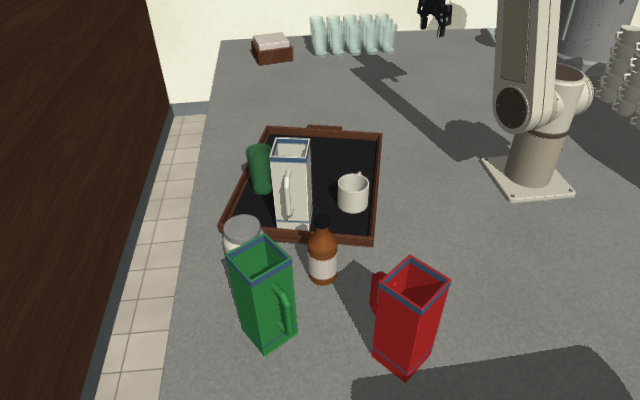

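The top view shows the white jug with its mouth at about (383,147) and its handle to the left (340,160). The tumbler is at (435,140), the cup at (393,247), the sugar jar at (307,125) and the syrup bottle at (285,195). The green and red jugs at the left are decoys. The scene view shows the same layout.

Run:
```python
from h import *
for n in("top","scene"):
    f=np.load(f"pics/{n}0.npz");im,W=f["im"],f["W"];z=W[...,2]
    hsv=cv2.cvtColor(im,cv2.COLOR_BGR2HSV); H,S,V=[hsv[...,i].astype(int) for i in range(3)]
    near=(W[...,1]<0.35)&(W[...,1]>-0.5)&(W[...,0]>0.2)
    def rect(m,name):
        p=W[m][:,:2].astype(np.float32)
        if len(p)<5: print(n,name,len(p));return
        k,l=cv2.connectedComponents(m.astype(np.uint8))[0:2]
        c,s,a=cv2.minAreaRect(p); print(n,name,len(p),np.round(c,3),np.round(s,3),round(a,1),"med",np.median(W[m],0).round(3))
    rect((z>.198)&(z<.222)&(S<150)&(im[...,2]<255)&near&~((H>35)&(H<85)&(S>120))&~(((H<8)|(H>172))&(S>150)),"jugrim")
    rect((z>.02)&(z<.034)&(H<14)&(S>100)&(V>50)&near,"trayrim")
    rect((V<70)&(z<.012)&(z>0.0)&(S<60)&near&(W[...,1]<.12),"floor")
    rect((H>35)&(H<85)&(S>90)&near&(z>.1)&(z<.13),"tumbler rim")
    rect((S<60)&near&(z>.058)&(z<.07)&(V>120),"cup rim")
    rect((S<60)&near&(z>.112)&(z<.13)&(V>120),"sugar top")
    rect((V<70)&near&(z>.15)&(z<.17),"syrup cap")
f=np.load("pics/top0.npz");W=f["W"]
for u,v in [(359,107),(554,156),(534,313),(321,257),(357,133),(362,127),(406,132),(399,171),(354,166)]: print((u,v),W[v,u].round(3))
```

```text
top jugrim 315 [0.662 0.204] [0.308 0.078] 77.6 med [0.646 0.09  0.205]
top trayrim 3877 [ 0.59  -0.044] [0.566 0.36 ] 74.5 med [ 0.544 -0.125  0.027]
top floor 21220 [ 0.584 -0.07 ] [0.434 0.334] 74.4 med [ 0.562 -0.12   0.006]
top tumbler rim 540 [0.714 0.138] [0.421 0.061] 88.9 med [ 0.706 -0.038  0.118]
top cup rim 445 [0.597 0.125] [0.36  0.196] 63.3 med [0.565 0.077 0.065]
top sugar top 1236 [0.682 0.102] [0.326 0.167] 81.6 med [0.738 0.214 0.12 ]
top syrup cap 177 [0.591 0.265] [0.025 0.025] 1.1 med [0.59  0.263 0.16 ]
scene jugrim 1029 [ 1.02  -0.101] [0.295 1.087] 49.8 med [0.674 0.058 0.208]
scene trayrim 1801 [ 0.941 -0.116] [0.612 1.072] 74.6 med [0.605 0.022 0.028]
scene floor 5178 [ 0.6   -0.067] [0.448 0.362] 74.6 med [ 0.538 -0.062  0.007]
scene tumbler rim 456 [0.718 0.137] [0.425 0.058] 88.1 med [ 0.711 -0.023  0.117]
scene cup rim 443 [0.535 0.149] [0.278 0.202] 30.4 med [0.524 0.087 0.064]
scene sugar top 967 [0.682 0.165] [0.247 0.07 ] 41.3 med [0.739 0.219 0.122]
scene syrup cap 579 [ 1.062 -0.03 ] [0.233 1.119] 47.0 med [ 1.393 -0.26   0.16 ]
(359, 107) [0.811 0.104 0.029]
(554, 156) [ 0.694 -0.332  0.03 ]
(534, 313) [ 0.356 -0.241  0.027]
(321, 257) [0.473 0.192 0.029]
(357, 133) [0.757 0.108 0.007]
(362, 127) [0.772 0.096 0.007]
(406, 132) [ 0.76  -0.005  0.006]
(399, 171) [0.6   0.062 0.212]
(354, 166) [0.647 0.126 0.098]
```

Run:
```python
from h import *
c=np.array([[0.811,0.104],[0.694,-0.332],[0.356,-0.241],[0.473,0.192]])
ex=(c[0]-c[1]+c[3]-c[2]); L=np.hypot(*ex)/2; ex/=2*L; ey=np.array([-ex[1],ex[0]]); T=c.mean(0)
print("tray",T.round(4),"ex",ex.round(4),"yaw",np.degrees(np.arctan2(ex[1],ex[0])).round(2),"L",L.round(3),"W",np.ptp(c@ey).round(3))
loc=lambda p:np.stack([(p-T)@ex,(p-T)@ey],-1)
from scipy.spatial import cKDTree
for n in("top","scene"):
    f=np.load(f"pics/{n}0.npz");im,W=f["im"],f["W"]
    hsv=cv2.cvtColor(im,cv2.COLOR_BGR2HSV); S=hsv[...,1];z=W[...,2];q=loc(W[...,:2])
    box=lambda x0,x1,y0,y1,z0,z1:(q[...,0]>x0)&(q[...,0]<x1)&(q[...,1]>y0)&(q[...,1]<y1)&(z>z0)&(z<z1)
    def show(nm,m):
        p=W[m][:,:2].astype(np.float32)
        if len(p)<5:print(n,nm,len(p));return
        ctr,s,a=cv2.minAreaRect(p);print(n,nm,len(p),"w",np.round(ctr,3),"tray",loc(np.array(ctr)).round(3),"size",np.round(s,3),round(a-np.degrees(np.arctan2(ex[1],ex[0])),1),"ext",loc(p).min(0).round(3),loc(p).max(0).round(3),"z",np.median(z[m]).round(3))
    show("jugrim",box(.08,.24,-.08,.06,.204,.22)); show("handle",box(.2,.26,-.08,.06,.07,.19))
    show("jugwalllow",box(.08,.24,-.08,.06,.03,.09))
    show("tumbler",box(.0,.2,-.18,-.06,.108,.13)); show("cup",box(.0,.25,.02,.18,.055,.075)); show("cupall",box(.0,.25,.03,.18,.02,.06))
    show("sugar",box(.2,.4,-.2,-.0,.112,.13)); show("syrup",box(.25,.4,.0,.15,.15,.17))
```

```text
tray [ 0.5835 -0.0693] ex [0.26   0.9656] yaw 74.93 L 0.45 W 0.35
top jugrim 547 w [0.638 0.091] tray [ 0.169 -0.011] size [0.077 0.079] 3.0 ext [ 0.129 -0.052] [0.209 0.03 ] z 0.21
top handle 408 w [0.648 0.144] tray [ 0.223 -0.007] size [0.045 0.075] 0.0 ext [ 0.2   -0.045] [0.245 0.03 ] z 0.15
top jugwalllow 712 w [0.654 0.104] tray [ 0.186 -0.023] size [0.107 0.107] 3.5 ext [ 0.129 -0.075] [0.239 0.033] z 0.066
top tumbler 400 w [ 0.711 -0.042] tray [ 0.06  -0.116] size [0.063 0.062] -71.5 ext [ 0.03 -0.15] [ 0.091 -0.085] z 0.123
top cup 510 w [0.532 0.072] tray [0.123 0.087] size [0.204 0.077] -44.2 ext [0.024 0.023] [0.203 0.156] z 0.068
top cupall 1172 w [0.515 0.079] tray [0.125 0.105] size [0.25  0.149] -0.3 ext [0.001 0.03 ] [0.25 0.18] z 0.028
top sugar 1017 w [0.707 0.186] tray [ 0.279 -0.053] size [0.178 0.072] -33.5 ext [ 0.2   -0.119] [ 0.359 -0.   ] z 0.12
top syrup 196 w [0.592 0.264] tray [0.324 0.079] size [0.027 0.027] -48.3 ext [0.311 0.065] [0.338 0.092] z 0.16
scene jugrim 395 w [0.639 0.092] tray [ 0.17  -0.011] size [0.08  0.077] 3.8 ext [ 0.13  -0.052] [0.211 0.029] z 0.21
scene handle 1598 w [0.65  0.147] tray [ 0.226 -0.008] size [0.046 0.076] 4.2 ext [ 0.2   -0.047] [0.248 0.029] z 0.137
scene jugwalllow 711 w [0.637 0.134] tray [0.21  0.001] size [0.141 0.082] -47.1 ext [ 0.132 -0.079] [0.24  0.041] z 0.058
scene tumbler 343 w [ 0.713 -0.041] tray [ 0.061 -0.118] size [0.064 0.064] -39.0 ext [ 0.028 -0.149] [ 0.095 -0.087] z 0.12
scene cup 469 w [0.535 0.073] tray [0.125 0.084] size [0.204 0.076] -47.1 ext [0.03 0.02] [0.207 0.156] z 0.065
scene cupall 1080 w [0.515 0.079] tray [0.125 0.105] size [0.249 0.148] -0.4 ext [0.001 0.03 ] [0.249 0.179] z 0.03
scene sugar 942 w [0.712 0.182] tray [ 0.276 -0.058] size [0.18  0.072] -27.1 ext [ 0.204 -0.117] [ 0.361 -0.   ] z 0.122
scene syrup 170 w [0.593 0.267] tray [0.327 0.078] size [0.027 0.027] -20.2 ext [0.311 0.064] [0.341 0.091] z 0.16
```

Request:
{"op": "move_arm", "data": {"increments": [{"grip":0.7,"linear":[0,-0.1,0],"twist":-0.07},{"grip":0.7,"linear":[0,-0.1,0],"twist":-0.07},{"grip":0.7,"linear":[0,-0.1,0],"twist":-0.07},{"grip":0.7,"linear":[0,-0.1,0],"twist":-0.07},{"grip":0.7,"linear":[0,-0.1,0],"twist":-0.07}]}}

```text
clock: 0.6
eef_pos: [0.147, -0.4738, 0.3272]
tool_rot: [-0.346, 0.622, -0.61, 0.349]
ft_force: [0.4, -0.2, 0.2]
grip_width: 0.026
```

```bash
cat > s.py <<'E'
from h import *
import sys
# state and move needed to target given in world (x y z yaw_of_toolz deg)
o=bot.get_obs();M=R.from_quat(o["tool_rot"]).as_matrix()
print("t",o["clock"].round(2),"p",o["eef_pos"].round(4),"zyaw",np.degrees(np.arctan2(M[1,2],M[0,2])).round(2),"yz",M[2,1].round(4),"j",o["joint_pos"].round(3),"F",o["ft_force"].round(2),"w",o["grip_width"].round(4))
if len(sys.argv)>1:
    t=np.array(list(map(float,sys.argv[1:4])));d=M.T@(t-o["eef_pos"])
    y=np.radians(float(sys.argv[4]))-np.arctan2(M[1,2],M[0,2]); y=(y+np.pi)%(2*np.pi)-np.pi
    print("linear units",(d/0.2).round(3),"twist units",(-y/2).round(3))
E
python3 s.py 0.6385 0.0915 0.32 78.3
```

```text
Traceback (most recent call last):
  File "s.py", line 5, in <module>
    print("t",o["clock"].round(2),"p",o["eef_pos"].round(4),"zyaw",np.degrees(np.arctan2(M[1,2],M[0,2])).round(2),"yz",M[2,1].round(4),"j",o["joint_pos"].round(3),"F",o["ft_force"].round(2),"w",o["grip_width"].round(4))
              ^^^^^^^^^^^^^^^^
AttributeError: 'float' object has no attribute 'round'
```

```bash
sed -i 's/o\["clock"\].round(2)/round(float(o["clock"]),2)/; s/o\["grip_width"\].round(4)/round(float(o["grip_width"]),4)/' s.py; python3 s.py 0.6385 0.0915 0.32 78.3
```

```text
t 0.6 p [ 0.147  -0.4738  0.3272] zyaw -31.09 yz -0.9998 j [-1.27   0.229  0.236  1.596  0.     0.843] F [ 0.37 -0.22  0.17] w 0.026
linear units [-3.689  0.071  0.646] twist units -0.955
```

Request:
{"op": "move_arm", "data": {"increments": [{"grip":0.7,"linear":[0,0,0],"twist":-0.066},{"grip":0.7,"linear":[0,0,0],"twist":-0.066},{"grip":0.7,"linear":[0,0,0],"twist":-0.066},{"grip":0.7,"linear":[0,0,0],"twist":-0.066},{"grip":0.7,"linear":[0,0,0],"twist":-0.066}]}}

```text
clock: 1.1
eef_pos: [0.1472, -0.4744, 0.3289]
tool_rot: [-0.532, 0.467, -0.458, 0.538]
ft_force: [-0.6, 0.1, 0.1]
grip_width: 0.0254
```

Request:
{"op": "move_arm", "data": {"increments": [{"grip":0.7,"linear":[0,0,0],"twist":-0.066},{"grip":0.7,"linear":[0,0,0],"twist":-0.066},{"grip":0.7,"linear":[0,0,0],"twist":-0.066},{"grip":0.7,"linear":[0,0,0],"twist":-0.066},{"grip":0.7,"linear":[0,0,0],"twist":-0.066}]}}

```text
clock: 1.6
eef_pos: [0.1468, -0.4731, 0.3262]
tool_rot: [-0.654, 0.259, -0.25, 0.666]
ft_force: [-0.5, -0.1, 0.7]
grip_width: 0.0257
```

Request:
{"op": "move_arm", "data": {"increments": [{"grip":0.7,"linear":[0,0,0],"twist":-0.066},{"grip":0.7,"linear":[0,0,0],"twist":-0.066},{"grip":0.7,"linear":[0,0,0],"twist":-0.066},{"grip":0.7,"linear":[0,0,0],"twist":-0.066},{"grip":0.7,"linear":[0,0,0],"twist":-0.05}]}}

```text
clock: 2.1
eef_pos: [0.1463, -0.4718, 0.3233]
tool_rot: [-0.697, 0.032, -0.025, 0.716]
ft_force: [-0.0, 0.7, -1.1]
grip_width: 0.0258
```

```bash
python3 s.py 0.6385 0.0915 0.32 78.3
```

```text
t 2.1 p [ 0.1463 -0.4718  0.3233] zyaw 85.35 yz -0.9996 j [-1.27   0.233  0.232  1.598 -0.    -1.189] F [-0.    0.74 -1.09] w 0.0258
linear units [2.225 0.072 3.005] twist units 0.062
```

Request:
{"op": "move_arm", "data": {"increments": [{"grip":0.7,"linear":[0.13,0,0.17],"twist":0},{"grip":0.7,"linear":[0.13,0,0.17],"twist":0},{"grip":0.7,"linear":[0.13,0,0.17],"twist":0},{"grip":0.7,"linear":[0.13,0,0.17],"twist":0},{"grip":0.7,"linear":[0.13,0,0.17],"twist":0}]}}

```text
clock: 2.6
eef_pos: [0.2904, -0.3112, 0.3225]
tool_rot: [-0.695, 0.037, -0.028, 0.717]
ft_force: [-0.6, -0.9, -0.8]
grip_width: 0.0252
```

Request:
{"op": "move_arm", "data": {"increments": [{"grip":0.7,"linear":[0.13,0,0.17],"twist":0},{"grip":0.7,"linear":[0.13,0,0.17],"twist":0},{"grip":0.7,"linear":[0.13,0,0.17],"twist":0},{"grip":0.7,"linear":[0.13,0,0.17],"twist":0},{"grip":0.7,"linear":[0.13,0,0.17],"twist":0}]}}

```text
clock: 3.1
eef_pos: [0.439, -0.1458, 0.3243]
tool_rot: [-0.695, 0.038, -0.027, 0.718]
ft_force: [0.7, -0.3, 0.3]
grip_width: 0.0253
```

```bash
python3 s.py 0.6385 0.0915 0.32 78.3
```

```text
t 3.1 p [ 0.439  -0.1458  0.3243] zyaw 84.68 yz -0.9993 j [-0.338  0.165  0.149  1.579  0.027 -0.246] F [ 0.7  -0.31  0.33] w 0.0253
linear units [0.884 0.046 1.273] twist units 0.056
```

Request:
{"op": "move_arm", "data": {"increments": [{"grip":0.7,"linear":[0.13,0,0.18],"twist":0.02},{"grip":0.7,"linear":[0.13,0,0.18],"twist":0.02},{"grip":0.7,"linear":[0.13,0,0.18],"twist":0.015},{"grip":0.7,"linear":[0.1,0,0.16],"twist":0},{"grip":0.7,"linear":[0.1,0,0.13],"twist":0}]}}

```text
clock: 3.6
eef_pos: [0.5858, 0.0084, 0.3245]
tool_rot: [-0.692, 0.08, -0.064, 0.714]
ft_force: [0.4, -1.7, 0.6]
grip_width: 0.0254
```

```bash
python3 s.py 0.6385 0.0915 0.32 78.3
```

```text
t 3.6 p [0.5858 0.0084 0.3245] zyaw 78.29 yz -0.9993 j [-0.003  0.426  0.506  1.67   0.033  0.201] F [ 0.44 -1.74  0.61] w 0.0254
linear units [0.175 0.031 0.459] twist units -0.0
```

Request:
{"op": "move_arm", "data": {"increments": [{"grip":0.7,"linear":[0.06,0,0.14],"twist":0},{"grip":0.7,"linear":[0.05,0,0.14],"twist":0},{"grip":0.7,"linear":[0.05,0,0.1],"twist":0},{"grip":0.7,"linear":[0.02,0,0.07],"twist":0},{"grip":0.7,"linear":[0,0,0.02],"twist":0}]}}

```text
clock: 4.1
eef_pos: [0.6434, 0.1009, 0.3191]
tool_rot: [-0.693, 0.081, -0.059, 0.714]
ft_force: [0.2, 0.2, 0.1]
grip_width: 0.0257
```

```bash
python3 s.py 0.6385 0.0915 0.181 78.3
python3 - <<'E'
from h import *
o=bot.get_obs();print(R.from_quat(o["tool_rot"]).as_matrix().round(3))
im,W=cloud("wrist");cv2.imwrite("pics/w1.png",im)
ex=np.array([.26,.9656]);ey=np.array([-ex[1],ex[0]]);T=np.array([.5835,-.0693])
q=np.stack([(W[...,:2]-T)@ex,(W[...,:2]-T)@ey],-1);z=W[...,2]
m=(q[...,0]>.1)&(q[...,0]<.24)&(abs(q[...,1]+.01)<.07)&(z>.203)&(z<.22)
p=W[m][:,:2].astype(np.float32);r=cv2.minAreaRect(p);print(len(p),r,"tray ext",q[m].min(0),q[m].max(0))
E
```

```text
t 4.1 p [0.6434 0.1009 0.3191] zyaw 78.58 yz -0.9991 j [0.139 0.595 0.765 1.765 0.036 0.337] F [0.25 0.21 0.14] w 0.0257
linear units [ 0.009  0.689 -0.069] twist units 0.002
[[ 0.98  -0.028  0.198]
 [-0.197  0.032  0.98 ]
 [-0.034 -0.999  0.026]]
2161 ((0.6383936405181885, 0.09024465829133987), (0.07690473645925522, 0.07651934027671814), 78.05802154541016) tray ext [ 0.128055   -0.05131337] [0.20855482 0.02864987]
```

View pics/w1.png

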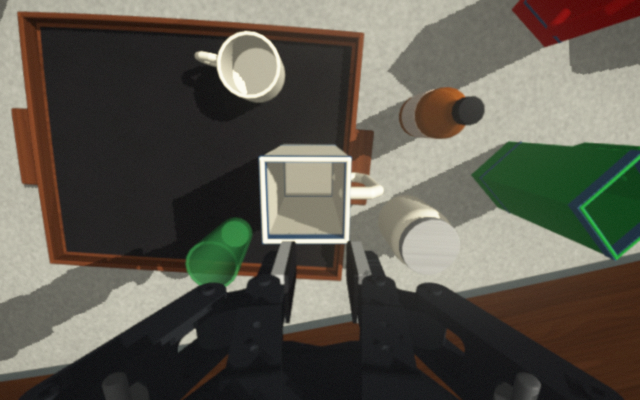

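The wrist view shows the jug mouth squarely below at about (305,200), and the finger pads at (285,270) and (360,270). The mouth fit gives (0.638, 0.090) with yaw 78.1° and a 77 mm square, which matches the given size.

Request:
{"op": "move_arm", "data": {"increments": [{"grip":0.7,"linear":[0.01,0,-0.04],"twist":0},{"grip":0.7,"linear":[0,0.08,-0.03],"twist":0},{"grip":0.7,"linear":[0,0.12,0],"twist":0},{"grip":0.7,"linear":[0,0.12,0],"twist":0},{"grip":0.7,"linear":[0,0.05,0],"twist":0}]}}

```text
clock: 4.65
eef_pos: [0.6393, 0.0816, 0.2454]
tool_rot: [-0.693, 0.081, -0.063, 0.713]
ft_force: [0.5, 0.9, 0.1]
grip_width: 0.0254
```

```bash
python3 s.py 0.6384 0.0902 0.181 78.06
```

```text
t 4.65 p [0.6393 0.0816 0.2454] zyaw 78.28 yz -0.9993 j [0.111 0.558 0.514 1.547 0.033 0.315] F [0.54 0.91 0.08] w 0.0254
linear units [-0.004  0.323  0.033] twist units 0.002
```

Request:
{"op": "move_arm", "data": {"increments": [{"grip":0.7,"linear":[0,0,0.03],"twist":0},{"grip":0.7,"linear":[0,0,0.01],"twist":0},{"grip":0.7,"linear":[0,0.05,0],"twist":0},{"grip":0.7,"linear":[0,0.05,0],"twist":0},{"grip":0.7,"linear":[0,0.0,0],"twist":0}]}}

```text
clock: 5.15
eef_pos: [0.6396, 0.0861, 0.2258]
tool_rot: [-0.693, 0.083, -0.065, 0.713]
ft_force: [0.1, -0.5, 0.5]
grip_width: 0.026
```

```bash
python3 s.py 0.6384 0.0902 0.181 78.06
```

```text
t 5.15 p [0.6396 0.0861 0.2258] zyaw 78.0 yz -0.9993 j [0.119 0.561 0.469 1.498 0.032 0.328] F [ 0.12 -0.55  0.46] w 0.026
linear units [-0.004  0.224  0.013] twist units -0.001
```

Request:
{"op": "move_arm", "data": {"increments": [{"grip":0.7,"linear":[0,0,0.018],"twist":0},{"grip":0.7,"linear":[0,0.06,0],"twist":0},{"grip":0.7,"linear":[0,0.07,0],"twist":0},{"grip":0.7,"linear":[0,0.06,0],"twist":0},{"grip":0.7,"linear":[0,0.02,0],"twist":0}]}}

```text
clock: 5.65
eef_pos: [0.6403, 0.0921, 0.1822]
tool_rot: [-0.693, 0.081, -0.065, 0.713]
ft_force: [-0.2, -0.1, -0.5]
grip_width: 0.0255
```

```bash
python3 s.py 0.6384 0.0902 0.181 78.06
```

```text
t 5.65 p [0.6403 0.0921 0.1822] zyaw 78.06 yz -0.9994 j [0.128 0.574 0.378 1.391 0.032 0.335] F [-0.17 -0.12 -0.51] w 0.0255
linear units [-0.007  0.006 -0.011] twist units 0.0
```

```bash
cat > g.py <<'E'
from h import *
import sys
from scipy.optimize import brentq
o=bot.get_obs();M=R.from_quat(o["tool_rot"]).as_matrix()
a=np.radians(78.06);e=np.array([np.cos(a),np.sin(a)]);n=np.array([-e[1],e[0]]);m=np.array([.6384,.0902])
u=(o["eef_pos"][:2]-m)@e;v=(o["eef_pos"][:2]-m)@n;z=o["eef_pos"][2]
off=float(sys.argv[2]) if len(sys.argv)>2 else .0275
d=float(sys.argv[3]) if len(sys.argv)>3 else .028
U=lambda t:-.038+.072*np.cos(t)-.205*np.sin(t)-off
Z=lambda t:.006+.072*np.sin(t)+.205*np.cos(t)-d
th=brentq(lambda t:U(t)-u,-.3,2.2)
print("t",round(float(o["clock"]),2),"u v z",np.round([u,v,z],4),"theta",round(th,3),"depth",round(Z(th)+d-z,4),"F",o["ft_force"].round(2),"F.e",round(float(o["ft_force"][:2]@e),2),"w",round(float(o["grip_width"]),4),"zyaw",np.degrees(np.arctan2(M[1,2],M[0,2])).round(1))
T=float(sys.argv[1]);t=np.r_[m+U(T)*e,Z(T)]
print("units to theta",T,(M.T@(t-o["eef_pos"])/.2).round(3))
E
python3 g.py 0.2
```

```text
t 5.65 u v z [ 0.0022 -0.0015  0.1822] theta 0.021 depth 0.0303 F [-0.17 -0.12 -0.51] F.e -0.15 w 0.0255 zyaw 78.1
units to theta 0.2 [-0.009 -0.06  -0.188]
```

Request:
{"op": "move_arm", "data": {"increments": [{"grip":0.7,"linear":[0,-0.005,-0.02],"twist":0},{"grip":0.7,"linear":[0,-0.01,-0.02],"twist":0},{"grip":0.7,"linear":[0,-0.01,-0.025],"twist":0},{"grip":0.7,"linear":[0,-0.01,-0.03],"twist":0},{"grip":0.7,"linear":[0,-0.01,-0.03],"twist":0}]}}

```text
clock: 6.15
eef_pos: [0.6352, 0.067, 0.191]
tool_rot: [-0.693, 0.081, -0.065, 0.714]
ft_force: [0.2, 1.4, 0.1]
grip_width: 0.0253
```

```bash
python3 g.py 0.3
```

```text
t 6.15 u v z [-0.0234 -0.0016  0.191 ] theta 0.143 depth 0.0281 F [0.19 1.42 0.09] F.e 1.43 w 0.0253 zyaw 78.2
units to theta 0.3 [-0.009 -0.025 -0.169]
```

Request:
{"op": "move_arm", "data": {"increments": [{"grip":0.7,"linear":[0,-0.006,-0.035],"twist":0},{"grip":0.7,"linear":[0,-0.006,-0.035],"twist":0},{"grip":0.7,"linear":[0,-0.005,-0.035],"twist":0},{"grip":0.7,"linear":[0,-0.005,-0.035],"twist":0},{"grip":0.7,"linear":[0,0,-0.03],"twist":0}]}}

```text
clock: 6.65
eef_pos: [0.6283, 0.0295, 0.1968]
tool_rot: [-0.693, 0.08, -0.066, 0.713]
ft_force: [-0.1, -0.1, 0.6]
grip_width: 0.0258
```

```bash
python3 g.py 0.4
python3 - <<'E'
from h import *
im,W=cloud("scene");cv2.imwrite("pics/s2.png",cv2.resize(im[80:300,180:460],None,fx=2.5,fy=2.5))
E
```

```text
t 6.65 u v z [-0.0615 -0.0027  0.1968] theta 0.319 depth 0.0265 F [-0.06 -0.11  0.62] F.e -0.12 w 0.0258 zyaw 78.1
units to theta 0.4 [-0.013  0.007 -0.088]
```

View pics/s2.png

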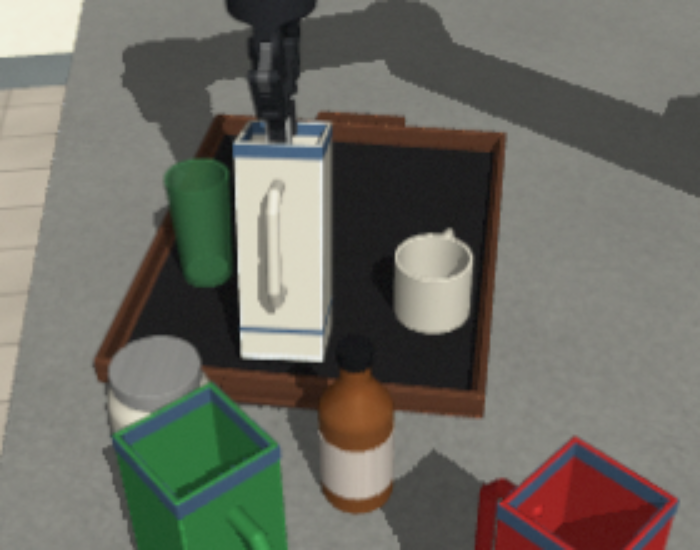

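The crop of the scene view shows the jug leaning away from its handle, fingers in its mouth at (280,130). The foot front is at (285,355) and the neighbours are untouched.

Request:
{"op": "move_arm", "data": {"increments": [{"grip":0.7,"linear":[0,0,-0.03],"twist":0},{"grip":0.7,"linear":[0,0,-0.03],"twist":0},{"grip":0.7,"linear":[0,0.003,-0.03],"twist":0},{"grip":0.7,"linear":[0,0.005,-0.03],"twist":0},{"grip":0.7,"linear":[0,0.006,-0.03],"twist":0}]}}

```text
clock: 7.2
eef_pos: [0.6212, -0.0032, 0.1927]
tool_rot: [-0.693, 0.081, -0.066, 0.713]
ft_force: [0.4, 0.4, 0.8]
grip_width: 0.0254
```

```bash
python3 g.py 0.6
cat > tilt.py <<'E'
from h import *
# tilt of the jug from the plane of its handle-side face (scene camera)
im,W=cloud("scene");hsv=cv2.cvtColor(im,cv2.COLOR_BGR2HSV)
m=np.zeros(im.shape[:2],bool);m[100:235,262:322]=1
m&=(hsv[...,1]<70)&(hsv[...,2]>140)&(W[...,2]>.02)&(W[...,0]>.52)&(W[...,0]<.75)&(W[...,1]>-.2)&(W[...,1]<.2)
P=W[m];rng=np.random.default_rng(0);best=0
for _ in range(300):
    a,b,c=P[rng.choice(len(P),3,False)];n=np.cross(b-a,c-a);L=np.linalg.norm(n)
    if L<1e-6: continue
    k=abs((P-a)@(n/L))<.003
    if k.sum()>best: best=k.sum();K=k
Q=P[K];n=np.linalg.svd(Q-Q.mean(0))[2][2];n*=np.sign(n[1])
print("pts",len(P),best,"normal",n.round(3),"tilt",np.arcsin(n[2]).round(3),"az",np.degrees(np.arctan2(n[1],n[0])).round(1),"top z",Q[:,2].max().round(3),"low pt",Q[np.argmin(Q[:,2])].round(3))
E
python3 tilt.py
```

```text
t 7.2 u v z [-0.0949 -0.0025  0.1927] theta 0.474 depth 0.0286 F [0.36 0.37 0.79] F.e 0.44 w 0.0254 zyaw 78.1
units to theta 0.6 [-0.012  0.021 -0.135]
pts 2791 2287 normal [0.189 0.897 0.4  ] tilt 0.411 az 78.1 top z 0.226 low pt [0.636 0.12  0.036]
```

Request:
{"op": "move_arm", "data": {"increments": [{"grip":0.7,"linear":[0,0.002,-0.02],"twist":0},{"grip":0.7,"linear":[0,0.003,-0.02],"twist":0},{"grip":0.7,"linear":[0,0.003,-0.02],"twist":0},{"grip":0.7,"linear":[0,0.004,-0.02],"twist":0},{"grip":0.7,"linear":[0,0.005,-0.02],"twist":0}]}}

```text
clock: 7.75
eef_pos: [0.6162, -0.0256, 0.188]
tool_rot: [-0.694, 0.081, -0.066, 0.712]
ft_force: [-0.6, -0.4, 1.1]
grip_width: 0.0258
```

```bash
python3 g.py 0.7; python3 tilt.py
```

```text
t 7.75 u v z [-0.1179 -0.0022  0.188 ] theta 0.581 depth 0.0289 F [-0.56 -0.36  1.08] F.e -0.47 w 0.0258 zyaw 78.0
units to theta 0.7 [-0.01   0.031 -0.124]
pts 2760 2247 normal [0.168 0.813 0.558] tilt 0.591 az 78.3 top z 0.221 low pt [0.658 0.11  0.049]
```

Request:
{"op": "move_arm", "data": {"increments": [{"grip":0.7,"linear":[0,0.008,-0.03],"twist":0},{"grip":0.7,"linear":[0,0.009,-0.03],"twist":0},{"grip":0.7,"linear":[0,0.01,-0.03],"twist":0},{"grip":0.7,"linear":[0,0.011,-0.03],"twist":0},{"grip":0.7,"linear":[0,0.012,-0.03],"twist":0}]}}

```text
clock: 8.3
eef_pos: [0.6092, -0.0578, 0.1765]
tool_rot: [-0.695, 0.081, -0.067, 0.712]
ft_force: [-0.8, -0.7, -0.2]
grip_width: 0.0258
```

```bash
python3 g.py 0.9; python3 tilt.py
```

```text
t 8.3 u v z [-0.1508 -0.0021  0.1765] theta 0.741 depth 0.0293 F [-0.75 -0.73 -0.24] F.e -0.87 w 0.0258 zyaw 78.0
units to theta 0.9 [-0.008  0.07  -0.154]
pts 2659 2141 normal [0.155 0.714 0.683] tilt 0.752 az 77.8 top z 0.209 low pt [0.641 0.106 0.058]
```

Request:
{"op": "move_arm", "data": {"increments": [{"grip":0.7,"linear":[0,0.013,-0.03],"twist":0},{"grip":0.7,"linear":[0,0.014,-0.03],"twist":0},{"grip":0.7,"linear":[0,0.014,-0.03],"twist":0},{"grip":0.7,"linear":[0,0.015,-0.03],"twist":0},{"grip":0.7,"linear":[0,0.015,-0.03],"twist":0}]}}

```text
clock: 8.85
eef_pos: [0.6016, -0.0903, 0.1596]
tool_rot: [-0.695, 0.082, -0.066, 0.711]
ft_force: [0.3, -0.7, -0.1]
grip_width: 0.0256
```

```bash
python3 g.py 1.05; python3 tilt.py
```

```text
t 8.85 u v z [-0.1842 -0.0013  0.1596] theta 0.916 depth 0.0284 F [ 0.25 -0.69 -0.07] F.e -0.62 w 0.0256 zyaw 77.9
units to theta 1.05 [-0.004  0.083 -0.118]
pts 2460 1993 normal [0.12  0.586 0.801] tilt 0.93 az 78.4 top z 0.189 low pt [0.619 0.1   0.066]
```

Request:
{"op": "move_arm", "data": {"increments": [{"grip":0.7,"linear":[0,0.014,-0.023],"twist":0},{"grip":0.7,"linear":[0,0.014,-0.023],"twist":0},{"grip":0.7,"linear":[0,0.014,-0.022],"twist":0},{"grip":0.7,"linear":[0,0.014,-0.022],"twist":0},{"grip":0.7,"linear":[0,0.014,-0.022],"twist":0}]}}

```text
clock: 9.4
eef_pos: [0.5958, -0.1147, 0.1433]
tool_rot: [-0.695, 0.083, -0.066, 0.711]
ft_force: [-0.9, -1.1, -1.1]
grip_width: 0.0251
```

```bash
python3 g.py 1.2 .0275 .026; python3 tilt.py
```

```text
t 9.4 u v z [-0.2092 -0.0007  0.1433] theta 1.061 depth 0.0256 F [-0.86 -1.12 -1.1 ] F.e -1.27 w 0.0251 zyaw 77.9
units to theta 1.2 [-0.     0.108 -0.108]
pts 2251 1855 normal [0.101 0.466 0.879] tilt 1.074 az 77.7 top z 0.167 low pt [0.645 0.086 0.072]
```

Request:
{"op": "move_arm", "data": {"increments": [{"grip":0.7,"linear":[0,0.018,-0.02],"twist":0},{"grip":0.7,"linear":[0,0.019,-0.02],"twist":0},{"grip":0.7,"linear":[0,0.02,-0.02],"twist":0},{"grip":0.7,"linear":[0,0.02,-0.02],"twist":0},{"grip":0.7,"linear":[0,0.02,-0.019],"twist":0}]}}

```text
clock: 9.95
eef_pos: [0.5907, -0.1358, 0.1216]
tool_rot: [-0.696, 0.083, -0.066, 0.711]
ft_force: [-0.7, -1.4, -1.9]
grip_width: 0.0259
```

```bash
python3 g.py 1.33 .0275 .024; python3 tilt.py
```

```text
t 9.95 u v z [-2.310e-01 -1.000e-04  1.216e-01] theta 1.203 depth 0.0252 F [-0.67 -1.39 -1.92] F.e -1.5 w 0.0259 zyaw 77.9
units to theta 1.33 [ 0.002  0.102 -0.084]
pts 2399 1689 normal [0.066 0.336 0.939] tilt 1.221 az 79.0 top z 0.153 low pt [0.652 0.075 0.075]
```

Request:
{"op": "move_arm", "data": {"increments": [{"grip":0.7,"linear":[0,0.019,-0.015],"twist":0},{"grip":0.7,"linear":[0,0.019,-0.015],"twist":0},{"grip":0.7,"linear":[0,0.019,-0.015],"twist":0},{"grip":0.7,"linear":[0,0.019,-0.015],"twist":0},{"grip":0.7,"linear":[0,0.019,-0.014],"twist":0}]}}

```text
clock: 10.5
eef_pos: [0.5864, -0.1517, 0.1]
tool_rot: [-0.696, 0.083, -0.066, 0.71]
ft_force: [-0.3, -1.4, -2.3]
grip_width: 0.0256
```

```bash
python3 g.py 1.45 .0275 .022; python3 tilt.py
```

```text
t 10.5 u v z [-0.2474  0.0008  0.1   ] theta 1.33 depth 0.0248 F [-0.31 -1.4  -2.26] F.e -1.43 w 0.0256 zyaw 77.8
units to theta 1.45 [ 0.007  0.098 -0.066]
pts 2243 1475 normal [0.043 0.216 0.975] tilt 1.348 az 78.7 top z 0.126 low pt [0.617 0.074 0.077]
```

Request:
{"op": "move_arm", "data": {"increments": [{"grip":0.7,"linear":[0,0.018,-0.012],"twist":0},{"grip":0.7,"linear":[0,0.018,-0.012],"twist":0},{"grip":0.7,"linear":[0,0.018,-0.012],"twist":0},{"grip":0.7,"linear":[0,0.018,-0.011],"twist":0},{"grip":0.7,"linear":[0,0.018,-0.011],"twist":0}]}}

```text
clock: 11.05
eef_pos: [0.5828, -0.164, 0.0797]
tool_rot: [-0.696, 0.084, -0.066, 0.71]
ft_force: [0.6, -3.2, -1.4]
grip_width: 0.0256
```

```bash
python3 g.py 1.54 .0275 .022; python3 tilt.py
```

```text
t 11.05 u v z [-0.2602  0.0018  0.0797] theta 1.449 depth 0.0226 F [ 0.63 -3.19 -1.42] F.e -2.99 w 0.0256 zyaw 77.8
units to theta 1.54 [ 0.012  0.086 -0.041]
pts 2059 1287 normal [0.021 0.092 0.996] tilt 1.476 az 76.9 top z 0.105 low pt [0.632 0.06  0.08 ]
```

Request:
{"op": "move_arm", "data": {"increments": [{"grip":0.7,"linear":[0,0.014,-0.008],"twist":0},{"grip":0.7,"linear":[0,0.014,-0.008],"twist":0},{"grip":0.7,"linear":[0,0.014,-0.008],"twist":0},{"grip":0.7,"linear":[0,0.014,-0.008],"twist":0},{"grip":0.7,"linear":[0,0.014,-0.008],"twist":0}]}}

```text
clock: 11.6
eef_pos: [0.581, -0.171, 0.0645]
tool_rot: [-0.695, 0.083, -0.066, 0.711]
ft_force: [-0.5, -0.6, 0.1]
grip_width: 0.0254
```

```bash
python3 g.py 1.6 .0275 .022; python3 tilt.py
```

```text
t 11.6 u v z [-0.2674  0.0021  0.0645] theta 1.53 depth 0.0218 F [-0.51 -0.59  0.13] F.e -0.69 w 0.0254 zyaw 77.8
units to theta 1.6 [ 0.013  0.072 -0.027]
pts 1924 1146 normal [-0.002  0.002  1.   ] tilt 1.568 az 132.1 top z 0.086 low pt [0.597 0.064 0.079]
```

```bash
cat > lie.py <<'E'
from h import *
ex=np.array([.26,.9656]);ey=np.array([-ex[1],ex[0]]);T=np.array([.5835,-.0693])
for n in("top","scene"):
    im,W=cloud(n);cv2.imwrite(f"pics/{n}_l.png",im);S=cv2.cvtColor(im,cv2.COLOR_BGR2HSV)[...,1]
    q=np.stack([(W[...,:2]-T)@ex,(W[...,:2]-T)@ey],-1)
    m=(abs(W[...,2]-.082)<.006)&(q[...,0]>-.13)&(q[...,0]<.26)&(abs(q[...,1]+.02)<.068)
    k,l,st,_=cv2.connectedComponentsWithStats(m.astype(np.uint8));i=1+np.argmax(st[1:,4]);m=l==i
    p=q[m];f=np.sort(p[:,0]);
    # side lines: left/right boundary as function of x
    b=np.arange(.0,.2,.01);lo=[];hi=[]
    for x in b:
        s=p[abs(p[:,0]-x)<.005,1]
        lo.append(np.percentile(s,2) if len(s)>5 else np.nan);hi.append(np.percentile(s,98) if len(s)>5 else np.nan)
    g=lambda y:np.polyfit(b[np.isfinite(y)],np.array(y)[np.isfinite(y)],1)[0]
    print(n,m.sum(),"x ext",f[[0,-1]].round(4),np.percentile(p[:,0],99).round(4),"z",np.median(W[m][:,2]).round(4),"slopes",round(g(lo),3),round(g(hi),3),"y mid",np.nanmean([lo,hi]).round(4))
    xs=[np.percentile(p[abs(p[:,1]-y)<.004,0],99).round(4) for y in (-.045,-.03,-.015,0,.015) if (abs(p[:,1]-y)<.004).sum()>5];print("  foot end x by y",xs)
E
python3 lie.py
```

```text
top 3301 x ext [-0.0881  0.1359] 0.1328 z 0.0817 slopes 0.05 -0.09 y mid -0.0164
  foot end x by y [np.float64(0.1347), np.float64(0.1348), np.float64(0.1325), np.float64(0.1322), np.float64(0.1312)]
scene 1336 x ext [-0.0843  0.1376] 0.1357 z 0.0827 slopes 0.046 0.003 y mid -0.0164
  foot end x by y [np.float64(0.137), np.float64(0.1355), np.float64(0.135), np.float64(0.1336), np.float64(0.134)]
```

View pics/top_l.png

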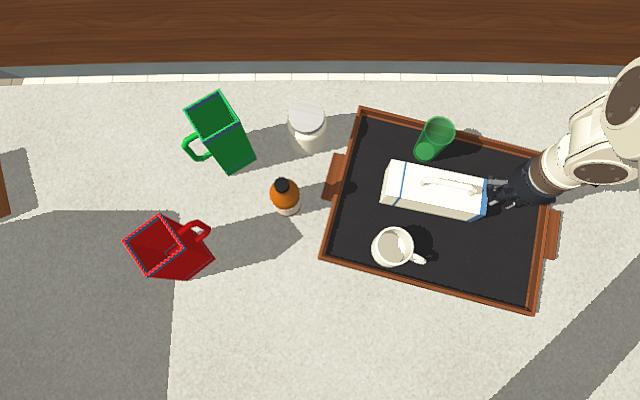

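The top view shows the jug lying handle up with its foot end at about (390,185) and its mouth at (485,197). The tumbler, cup, jar and bottle have not moved. The foot is about 87 mm from the stop, so I'll back off, turn the jaws across the mouth and push.

Request:
{"op": "move_arm", "data": {"increments": [{"grip":0.7,"linear":[0,0,-0.03],"twist":0},{"grip":0.7,"linear":[0,0,-0.05],"twist":0},{"grip":0.7,"linear":[0,0,-0.05],"twist":0},{"grip":0.7,"linear":[0,-0.03,-0.03],"twist":0},{"grip":0.7,"linear":[0,-0.02,0],"twist":0.05}]}}

```text
clock: 12.25
eef_pos: [0.5737, -0.2057, 0.0745]
tool_rot: [-0.691, 0.12, -0.102, 0.706]
ft_force: [0.3, 0.3, 0.9]
grip_width: 0.026
```

Request:
{"op": "move_arm", "data": {"increments": [{"grip":0.6,"linear":[0,0,0],"twist":0.07},{"grip":0.6,"linear":[0,0,0],"twist":0.07},{"grip":0.6,"linear":[0,0,0],"twist":0.07},{"grip":0.6,"linear":[0,0,0],"twist":0.07},{"grip":0.6,"linear":[0,0,0],"twist":0.07}]}}

```text
clock: 12.75
eef_pos: [0.5742, -0.2108, 0.0784]
tool_rot: [-0.608, 0.363, -0.344, 0.616]
ft_force: [-0.2, 0.6, -0.0]
grip_width: 0.0338
```

```bash
cat > tr.py <<'E'
from h import *
o=bot.get_obs();ex=np.array([.26,.9656]);ey=np.array([-ex[1],ex[0]]);T=np.array([.5835,-.0693])
q=o["eef_pos"][:2]-T;print("tray xy",(q@ex).round(4),(q@ey).round(4),"F.ex",round(float(o["ft_force"][:2]@ex),2))
E
python3 s.py 0.550 -0.18 0.04 -15.07; python3 tr.py
```

```text
t 12.75 p [ 0.5742 -0.2108  0.0784] zyaw 29.93 yz -0.9996 j [-0.359  0.578  0.106  1.124  0.015  0.689] F [-0.19  0.55 -0.01] w 0.0338
linear units [-0.188  0.198 -0.027] twist units 0.393
tray xy -0.139 -0.0278 F.ex 0.48
```

Request:
{"op": "move_arm", "data": {"increments": [{"grip":0.52,"linear":[0,0,0],"twist":0.07},{"grip":0.52,"linear":[0,0,0],"twist":0.07},{"grip":0.52,"linear":[0,0,0],"twist":0.07},{"grip":0.52,"linear":[0,0,0],"twist":0.07},{"grip":0.52,"linear":[0,0,0],"twist":0.07}]}}

```text
clock: 13.25
eef_pos: [0.5744, -0.215, 0.0815]
tool_rot: [-0.443, 0.559, -0.541, 0.445]
ft_force: [0.4, 0.2, -0.1]
grip_width: 0.0412
```

```bash
python3 s.py 0.5677 -0.209 0.04 -15.07; python3 tr.py
```

```text
t 13.25 p [ 0.5744 -0.215   0.0815] zyaw -12.12 yz -0.9997 j [-0.366  0.576  0.111  1.127  0.015  1.417] F [ 0.42  0.25 -0.14] w 0.0412
linear units [-0.019  0.208 -0.035] twist units 0.026
tray xy -0.1431 -0.0291 F.ex 0.35
```

Request:
{"op": "move_arm", "data": {"increments": [{"grip":0.52,"linear":[0,0.04,-0.015],"twist":0.012},{"grip":0.52,"linear":[0,0.06,-0.015],"twist":0.012},{"grip":0.52,"linear":[0,0.05,0],"twist":0},{"grip":0.52,"linear":[-0.03,0.03,0],"twist":0},{"grip":0.52,"linear":[-0.06,0,0],"twist":0}]}}

```text
clock: 13.75
eef_pos: [0.5719, -0.1983, 0.0448]
tool_rot: [-0.43, 0.569, -0.552, 0.432]
ft_force: [-0.2, 0.1, -0.3]
grip_width: 0.0412
```

```bash
python3 s.py 0.5677 -0.209 0.035 -15.07; python3 tr.py
```

```text
t 13.75 p [ 0.5719 -0.1983  0.0448] zyaw -14.88 yz -0.9997 j [-0.342  0.595  0.039  1.034  0.016  1.489] F [-0.23  0.1  -0.33] w 0.0412
linear units [ 0.058  0.048 -0.005] twist units 0.002
tray xy -0.1276 -0.0223 F.ex 0.04
```

Request:
{"op": "move_arm", "data": {"increments": [{"grip":0.52,"linear":[-0.02,-0.03,0],"twist":0},{"grip":0.52,"linear":[-0.05,-0.03,0],"twist":0},{"grip":0.52,"linear":[-0.05,0,0],"twist":0},{"grip":0.52,"linear":[-0.03,0,0],"twist":0},{"grip":0.52,"linear":[-0.02,0,0],"twist":0}]}}

```text
clock: 14.25
eef_pos: [0.5836, -0.1604, 0.0603]
tool_rot: [-0.431, 0.567, -0.551, 0.434]
ft_force: [0.3, -0.5, 0.4]
grip_width: 0.0411
```

```bash
python3 s.py 0.5677 -0.209 0.058 -15.07; python3 tr.py
```

```text
t 14.25 p [ 0.5836 -0.1604  0.0603] zyaw -14.57 yz -0.9997 j [-0.277  0.576  0.05   1.06   0.018  1.548] F [ 0.34 -0.46  0.39] w 0.0411
linear units [ 0.255  0.007 -0.016] twist units 0.004
tray xy -0.088 -0.0238 F.ex -0.35
```

Request:
{"op": "move_arm", "data": {"increments": [{"grip":0.52,"linear":[-0.02,0,0],"twist":0},{"grip":0.52,"linear":[-0.03,0,0],"twist":0},{"grip":0.52,"linear":[-0.03,0,0],"twist":0},{"grip":0.52,"linear":[-0.03,0,0],"twist":0},{"grip":0.52,"linear":[-0.03,0,0],"twist":0}]}}

```text
clock: 14.75
eef_pos: [0.5897, -0.1343, 0.0606]
tool_rot: [-0.432, 0.567, -0.553, 0.432]
ft_force: [-0.9, -3.2, 0.8]
grip_width: 0.041
```

```bash
python3 s.py 0.5677 -0.209 0.058 -15.07; python3 tr.py; python3 lie.py
```

```text
t 14.75 p [ 0.5897 -0.1343  0.0606] zyaw -14.69 yz -0.9998 j [-0.23   0.575  0.05   1.061  0.012  1.597] F [-0.88 -3.24  0.85] w 0.041
linear units [ 0.389  0.009 -0.012] twist units 0.003
tray xy -0.0611 -0.0229 F.ex -3.36
top 3348 x ext [-0.0702  0.1551] 0.1532 z 0.0816 slopes 0.02 0.016 y mid -0.0183
  foot end x by y [np.float64(0.1528), np.float64(0.1541), np.float64(0.1532), np.float64(0.1528), np.float64(0.1523)]
scene 1422 x ext [-0.0723  0.1587] 0.1567 z 0.0829 slopes 0.012 0.003 y mid -0.0199
  foot end x by y [np.float64(0.1568), np.float64(0.1561), np.float64(0.1566), np.float64(0.1558), np.float64(0.1563)]
```

Request:
{"op": "move_arm", "data": {"increments": [{"grip":0.52,"linear":[-0.03,0,0],"twist":0},{"grip":0.52,"linear":[-0.035,0,0],"twist":0},{"grip":0.52,"linear":[-0.035,0,0],"twist":0},{"grip":0.52,"linear":[-0.035,0,0],"twist":0},{"grip":0.52,"linear":[-0.03,0,0],"twist":0}]}}

```text
clock: 15.35
eef_pos: [0.5988, -0.0999, 0.0607]
tool_rot: [-0.432, 0.567, -0.553, 0.432]
ft_force: [-1.7, -2.7, -0.2]
grip_width: 0.0408
```

```bash
python3 s.py 0.5677 -0.209 0.058 -15.07; python3 tr.py; python3 lie.py
```

```text
t 15.35 p [ 0.5988 -0.0999  0.0607] zyaw -14.73 yz -0.9998 j [-0.172  0.579  0.057  1.064  0.014  1.656] F [-1.73 -2.75 -0.16] w 0.0408
linear units [ 0.567  0.006 -0.011] twist units 0.003
tray xy -0.0255 -0.0227 F.ex -3.1
top 3285 x ext [-0.031   0.1904] 0.1874 z 0.0816 slopes 0.01 0.003 y mid -0.0193
  foot end x by y [np.float64(0.1885), np.float64(0.1871), np.float64(0.1867), np.float64(0.1866), np.float64(0.1859)]
scene 1522 x ext [-0.0278  0.1946] 0.1924 z 0.0829 slopes 0.007 0.006 y mid -0.0203
  foot end x by y [np.float64(0.1923), np.float64(0.1931), np.float64(0.1922), np.float64(0.1921), np.float64(0.1913)]
```

Request:
{"op": "move_arm", "data": {"increments": [{"grip":0.52,"linear":[-0.025,0,0],"twist":0},{"grip":0.52,"linear":[-0.025,0,0],"twist":0},{"grip":0.52,"linear":[-0.025,0,0],"twist":0},{"grip":0.52,"linear":[-0.02,0,0],"twist":0},{"grip":0.52,"linear":[-0.015,0,0],"twist":0}]}}

```text
clock: 15.95
eef_pos: [0.6046, -0.0767, 0.0608]
tool_rot: [-0.432, 0.567, -0.552, 0.432]
ft_force: [-0.1, -3.4, -0.5]
grip_width: 0.0409
```

Request:
{"op": "move_arm", "data": {"increments": [{"grip":0.52,"linear":[-0.01,0,0],"twist":0},{"grip":0.52,"linear":[-0.01,0,0],"twist":0},{"grip":0.52,"linear":[-0.01,0,0],"twist":0},{"grip":0.52,"linear":[-0.01,0,0],"twist":0},{"grip":0.52,"linear":[0,0,0],"twist":0}]}}

```text
clock: 16.45
eef_pos: [0.6067, -0.0682, 0.0608]
tool_rot: [-0.432, 0.567, -0.552, 0.432]
ft_force: [-0.8, -2.8, -1.1]
grip_width: 0.0409
```

```bash
python3 s.py 0.5677 -0.209 0.058 -15.07; python3 tr.py; python3 lie.py
```

```text
t 16.45 p [ 0.6067 -0.0682  0.0608] zyaw -14.69 yz -0.9998 j [-0.119  0.585  0.068  1.069  0.014  1.708] F [-0.84 -2.76 -1.07] w 0.0409
linear units [ 0.73   0.005 -0.01 ] twist units 0.003
tray xy 0.0071 -0.0221 F.ex -2.88
top 3284 x ext [0.0044 0.2211] 0.2192 z 0.0817 slopes -0.011 0.012 y mid -0.0186
  foot end x by y [np.float64(0.2184), np.float64(0.2194), np.float64(0.2192), np.float64(0.219), np.float64(0.2186)]
scene 1633 x ext [0.0017 0.2258] 0.2235 z 0.0828 slopes 0.0 0.013 y mid -0.0199
  foot end x by y [np.float64(0.2226), np.float64(0.2239), np.float64(0.2225), np.float64(0.2237), np.float64(0.2223)]
```

Request:
{"op": "move_arm", "data": {"increments": [{"grip":0.52,"linear":[-0.01,0,0],"twist":0},{"grip":0.52,"linear":[-0.01,0,0],"twist":0},{"grip":0.52,"linear":[-0.01,0,0],"twist":0},{"grip":0.52,"linear":[0,0,0],"twist":0},{"grip":0.52,"linear":[0,0,0],"twist":0}]}}

```text
clock: 17.05
eef_pos: [0.6059, -0.0681, 0.0609]
tool_rot: [-0.434, 0.566, -0.555, 0.427]
ft_force: [-0.7, -2.7, 0.5]
grip_width: 0.0411
```

```bash
python3 tr.py
```

```text
tray xy 0.007 -0.0214 F.ex -2.82
```

It has stopped moving while the fingers still press lightly, so it is against the stop. I'll back off and check.

Request:
{"op": "move_arm", "data": {"increments": [{"grip":0.52,"linear":[0.02,0,0],"twist":0},{"grip":0.52,"linear":[0.06,0,0],"twist":0},{"grip":0.52,"linear":[0.1,0,0],"twist":0},{"grip":0.52,"linear":[0.15,-0.05,0],"twist":0},{"grip":0.52,"linear":[0.1,-0.15,0],"twist":0}]}}

```text
clock: 17.55
eef_pos: [0.5824, -0.1493, 0.0972]
tool_rot: [-0.436, 0.568, -0.55, 0.43]
ft_force: [0.5, -0.6, 0.2]
grip_width: 0.0412
```

Request:
{"op": "move_arm", "data": {"increments": [{"grip":0.52,"linear":[0,-0.2,0],"twist":0},{"grip":0.52,"linear":[0,-0.2,0],"twist":0},{"grip":0.52,"linear":[0,-0.1,0],"twist":0},{"grip":0.52,"linear":[0,0,0],"twist":0},{"grip":0.52,"linear":[0,0,0],"twist":0}]}}

```text
clock: 18.05
eef_pos: [0.5847, -0.1567, 0.2045]
tool_rot: [-0.432, 0.568, -0.553, 0.43]
ft_force: [0.2, -0.0, -0.1]
grip_width: 0.0408
```

```bash
python3 tr.py; python3 lie.py
python3 - <<'E'
import cv2,numpy as np
a=cv2.imread("pics/top_l.png")[80:330,240:600];b=cv2.imread("pics/scene_l.png")[80:330,180:540]
cv2.imwrite("pics/fin.png",cv2.resize(np.hstack([a,b]),(800,278)))
E
```

```text
tray xy -0.0841 -0.0239 F.ex 0.02
top 3267 x ext [0.0166 0.2211] 0.2193 z 0.0817 slopes 0.007 -0.002 y mid -0.0184
  foot end x by y [np.float64(0.2185), np.float64(0.2203), np.float64(0.2192), np.float64(0.219), np.float64(0.2186)]
scene 1599 x ext [0.015  0.2255] 0.224 z 0.0829 slopes 0.004 0.007 y mid -0.0195
  foot end x by y [np.float64(0.2243), np.float64(0.2236), np.float64(0.224), np.float64(0.2241), np.float64(0.2235)]
```

View pics/fin.png

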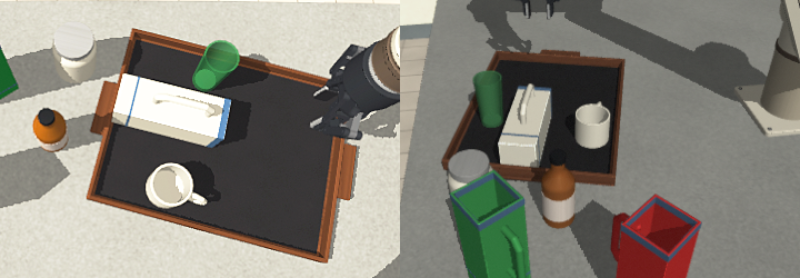

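The final pair shows the jug lying handle up with its foot against the left end rim (top view (118,100), scene view (520,155)). The gripper is clear, and the neighbours stand where they were.

```bash
python3 -c "
from workcell import bot
bot.job_done()"
```

```text
the job is handed in; nothing more can be done
```

I tipped the jug away from its handle with the slightly opened fingers in its mouth. I held it back from its balance point down to flat, then pushed it along the tray until its foot stopped against the left end rim. I backed the gripper off clear and handed the job in at about 18 s.

- **Lowering:** I checked the tilt by camera at each step, from 0.41 to 1.57 rad. The jug leaned on the fingers with about 0.5 to 3 N, and the lowering averaged about 0.3 rad/s between readings.
- **Final position:** The jug's upper face is level at 82–83 mm. The foot reads 0.219 m along the tray from the top camera and 0.224 m from the scene camera, against the rim at 0.222 m. That is within the 2 mm calibration error.
- **Squareness:** The jug is square to the rim to about 0.01 rad, with its centre line at y of about -0.019 m.
- **Neighbours:** By eye in the last pictures, the tumbler, cup, sugar jar and syrup bottle had not moved. I did not measure them again.
- **Checks:** No check failed. The only disagreement was the 5 mm between the two cameras on the foot position. The last push also showed no rise in measured force, so I took the contact from the jug having stopped moving and from the camera positions.

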